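Take the witness coupon out of the quench plates

TASK

Swing the top quench plate up by its grip and over past upright until it leans open on its stops. With light fingertip pressure (bearing down hard dents the soft aluminium) slide the copper-coloured coupon along the lower plate, away from the dark blanks it touches, without shifting them, until at least 20 mm of bare plate separates it from every one of them, keeping all of it on the plate. Then pick it up and lay it, not drop it, flat on the face of the bench anvil with no part overhanging an edge, ready for the file test; leave the plates open and the hammer, file and tin where they are.

Things in the scene. Friction and masses are not known exactly. Their poses are not given: they have to be found in the camera images.
- quench_plates: lower half of a clamshell pair of bare aluminium quench plates, fixed to the bench: plate 250 mm along its own x, 210 mm along its own y, top surface 25 mm above the bench. Origin on the bench under the plate's middle; z up. The hinge runs along its +y edge; the grip of the closed top plate is on its -y side. Its yaw is within about 0.3 rad of zero.
- plate_face (a point): centre of the lower plate's top surface (axes as quench_plates), on which the blanks and the coupon lie flat
- top_plate (a joint): angle of the hinged aluminium top plate (250 x 210 x 8 mm, 0.95 kg with ribs and grip), rad: 0 closed (underside 1.5 mm above the blanks), 1.57 upright, 2.0 leaning open on its stops. It falls shut if let go before upright and falls gently open if let go well past it; hardly any friction.
- top_plate_hinge (a point): point on the hinge axis midway along it (axis = the x axis of quench_plates), 38.5 mm above the bench
- top_plate_grip (a point): centre of the round wooden grip bar of the top plate: bar 15 mm in diameter, 108 mm long, parallel to the hinge, 262 mm from the hinge axis and 45 mm beyond the plate's edge (the open space between bar and edge is 37 mm wide). Closed, it is 44 mm above the bench and can be pinched from above, one finger on either side; it moves with the plate.
- coupon: the witness coupon: loose copper-coloured steel disc, 46 mm diameter, 12 mm thick, about 0.16 kg, flat on the lower plate at the edge of the cluster, touching three blanks side by side round its inner half, which leave no room for fingers at its sides until it is clear. Origin at the centre of its underside.
- coupon_top (a point): centre of the coupon's flat top. Friction is about 0.3 between coupon and plate and 0.5 or more under a fingertip, so closed fingertips pressed on the top with a steady 10 to 15 N drag the coupon along; a lighter touch slips, and more than 60 N, also as a knock at touch-down, dents the plate.
- blank0: loose dark-scaled steel blank, same size as the coupon, origin at the centre of its underside; the one in the middle of the cluster: the coupon's way out is directly away from it
- blank1: loose dark-scaled steel blank, same size as the coupon, origin at the centre of its underside; one of the four round blank0 and touching it
- blank2: loose dark-scaled steel blank, same size as the coupon, origin at the centre of its underside; one of the four round blank0 and touching it
- blank3: loose dark-scaled steel blank, same size as the coupon, origin at the centre of its underside; one of the four round blank0 and touching it
- blank4: loose dark-scaled steel blank, same size as the coupon, origin at the centre of its underside; one of the four round blank0 and touching it
- anvil: fixed bench anvil, 110 mm tall, standing on the bench to the right of the plates. Origin on the bench under the middle of its flat face; horn towards its own +x.
- anvil_face (a point): centre of the anvil's flat bright top face, 110 mm above the bench; the face is 140 mm along the anvil's x and 76 mm along its y, with a 14 mm square hole near its -x end (hole centre 52 mm from the face centre)
- hammer: hammer lying on the bench, 260 mm long, not to be disturbed; origin at mid length, x towards its head
- file: flat file with a wooden handle lying on the bench, 260 mm long, not to be disturbed; origin near mid length, x towards its point; it lies to the right of the anvil
- tin: closed green tin, 68 mm diameter, 62 mm tall, not to be disturbed; origin at the centre of its base

How it is judged:
On the way, in this order (a step that is already met when the one before it is completed fails the run):
1. the top plate leans open on its stops (value of joint top_plate above 1.9 rad), for 0.2 s.
2. the coupon lies flat on the lower plate, wholly on it, with at least 20 mm of clear plate between it and every blank (horizontal distance between coupon and blank0 above 0.066 m and horizontal distance between coupon and blank1 above 0.066 m and horizontal distance between coupon and blank2 above 0.066 m and horizontal distance between coupon and blank3 above 0.066 m and horizontal distance between coupon and blank4 above 0.066 m and z of coupon in the frame of plate_face between -0.002 and 0.002 m and x of coupon in the frame of plate_face between -0.102 and 0.102 m and y of coupon in the frame of plate_face between -0.082 and 0.082 m and angle between coupon's own z axis and vertical below 0.08 rad and linear speed of coupon below 0.02 m/s), for 0.2 s.
At the end, for the whole second after the job is handed in: Top plate leaning open (beyond 1.9 rad); coupon at rest, released, flat on the anvil's face with no overhang (its centre within 47 mm of the face centre along the face and 15 mm across it, underside within 3 mm of the face); every blank within 5 mm of where it lay (value of joint top_plate above 1.9 rad and x of coupon in the frame of anvil_face between -0.047 and 0.047 m and y of coupon in the frame of anvil_face between -0.015 and 0.015 m and z of coupon in the frame of anvil_face between -0.002 and 0.003 m and angle between coupon's own z axis and vertical below 0.08 rad and linear speed of coupon below 0.02 m/s and contact force between the fingers and coupon below 0.1 N and distance of each of blank0, blank1, blank2, blank3, blank4 from where it was at the start of the episode below 0.005 m); the robot touches nothing.
It fails at once if a blank of the batch shifted by more than 5 mm (distance of any of blank0, blank1, blank2, blank3, blank4 from where it was at the start of the episode above 0.005 m).
It fails at once if the coupon pressed on the soft plate with more than 60 N (contact force between coupon and quench_plates above 60 N).
It fails at once if the coupon dropped or flung (moving faster than 0.4 m/s out of the fingers' touch) (linear speed of coupon above 0.4 m/s and contact force between the fingers and coupon below 0.05 N).
It fails at once if hammer, file or tin moved by more than 20 mm (distance of any of hammer, file, tin from where it was at the start of the episode above 0.02 m).
It also fails if it takes over 72 s, if anything falls off the work surface, if the arm or the gripper's body presses on something with over 40 N, if the wrist force passes 120 N, or if a joint passes its speed limit or range.

ROBOT

A 6-joint arm with a two-finger parallel gripper is mounted at the origin on the work surface. World frame = base frame: x ahead of the robot, y to its left, z up, the work surface at z = 0. Lengths are in m, angles in rad, forces in N, time in s.
With the tool pointing down it reaches from about 0.3 to 0.85 m from the base axis. Payload 4.2 kg.
Tool frame: the origin (TCP) lies at the very end of the fingers, on their centre line; the grasp point (between the pads) lies 19 mm behind it; z points along the fingers, y is the direction in which the jaws open and shut (so a half turn about z gives the same grasp; the last joint's range is limited). The gripper opens to 91 mm and grips with 3 to 60 N. Pads are 32 mm wide; open, the fingers measure 118 mm over their backs; the gripper's body (76 mm by 178 mm) begins 60 mm behind the grasp point.
Start: joints at [-1.15, 0.32, 1.565, -0, 1.257, -0.02], TCP at [0.245, -0.52, 0.214] pointing down, gripper open.
Joint ranges: [-3.11, 3.11], [-0.84, 2.01], [0.21, 2.61], [-1.34, 4.49], [0.05, 2.63], [-2.56, 2.56]. Speed limits (rad/s): [2.57, 2.57, 3.14, 3.14, 3.14, 3.14].

INTERFACE

Orientations are given as a unit quaternion [x, y, z, w].
In Python, from bench import robot, viewer gives the robot as it stands. Calls block until the motion is done:
- robot.move_to(position, orientation): joint-space move of the TCP to a pose.
- robot.move_l(position, attitude=None, speed=0.15, f_stop=None): straight line of the TCP; attitude=None keeps the orientation; speed is the mean speed in m/s. With f_stop (N) it stops when the force on the tool has changed by that much, and returns True; else False.
- robot.set_joints(angles): joint-space move.
- robot.gripper_to(opening, newtons=None): opening from 0.0 (shut) to 1.0 (fully open); newtons is the grip in N (None keeps the last); returns when the fingers have stopped.
- robot.dwell(seconds).
- robot.solve_ik(position, orientation): joint angles nearest the present ones, or None.
- robot.sense(): the state.
- viewer.read_camera(name): name is "side" or "top" or "wrist"; returns a dict with "img" (384x512x3 uint8, red, green, blue), "K" (3x3 intrinsics, pixels), "rvec" (rotation vector, rad) and "tvec" (3), from world to camera coordinates, as OpenCV has them. Camera axes: x right, y down, z forward; pixel columns grow to the right and rows downward; lengths in m; the calibration is good to about 2 mm. A picture is of the moment at which its call begins. There is no depth.
A pose or a line that the arm cannot do raises robot.MotionError and nothing moves.
- robot.sign_off(): hands the job in, once; it reports no verdict.
The state is a dict: "time": time; "qpos": joint angles; "dq": joint speeds; "tau": joint torques, N m; "ee_pos": TCP position; "eef_rot": TCP orientation; "wrist_force": force on the tool from outside, world axes, zero at the start; "torque": the same for the moment, N m; "width": opening from 0.0 (shut) to 1.0 (fully open).
Only numpy, scipy, OpenCV 4.12 (cv2) and the standard library are available. Lean on these libraries where they do the work, as an engineer would, in place of code of your own. Each camera call takes 0.05 s, during which the arm holds its last target.

## Working session

There is one attempt and no reset: what is moved stays moved. The work goes in short steps, each a Python script; the robot and the scene stay as the last script left them, time stands still between calls to the robot, and variables do not carry over. Pictures are saved under pics/ and viewed, and the job is handed in when it is done.

```bash
ls; mkdir -p pics; python3 - <<'E'
from bench import robot, viewer
import cv2
for n in ["side","top","wrist"]:
    c=viewer.read_camera(n); cv2.imwrite(f"pics/a_{n}.png",c["img"][:,:,::-1]); print(n,c["K"].tolist(),c["rvec"],c["tvec"])
s=robot.sense(); print(s)
E
```

```text
pics
side [[417.27726860986417, 0.0, 263.2647643379358], [0.0, 417.27726860986417, 190.98500946821636], [0.0, 0.0, 1.0]] [ 0.84799146 -2.57889821  1.06585631] [0.29085612 0.32561892 0.85399653]
top [[372.1373062629288, 0.0, 256.95731809373234], [0.0, 372.1373062629288, 189.99976385545426], [0.0, 0.0, 1.0]] [ 2.09824576 -2.12084846  0.19424735] [-0.09561726  0.44679002  0.87127553]
wrist [[314.4040782165234, 0.0, 255.85617984169113], [0.0, 314.4040782165234, 189.54541335084696], [0.0, 0.0, 1.0]] [-2.47101989  1.56624201  0.19969834] [-0.57357145 -0.02868708  0.39085185]
{'time': 0.15, 'qpos': array([-1.15000947e+00,  3.20156396e-01,  1.56532674e+00, -3.04366750e-05,
        1.25740939e+00, -1.99908125e-02]), 'dq': array([ 0.00104145, -0.00143425, -0.00265387,  0.00069902,  0.00138356,
        0.00087995]), 'tau': array([ 4.97189994e-04, -4.12773228e+01, -2.32155937e+01,  7.28168339e-02,
        4.34006983e-02, -9.23605512e-05]), 'ee_pos': array([ 0.2451732 , -0.51972323,  0.21333488]), 'eef_rot': array([ 9.75811287e-01,  2.18613609e-01, -1.43560394e-04, -6.34048454e-04]), 'wrist_force': array([-0.96769584,  0.33365605,  0.21976266]), 'torque': array([-0.00230446, -0.03577118, -0.04913721]), 'width': 0.9983116521733191}
```

View pics/a_side.png

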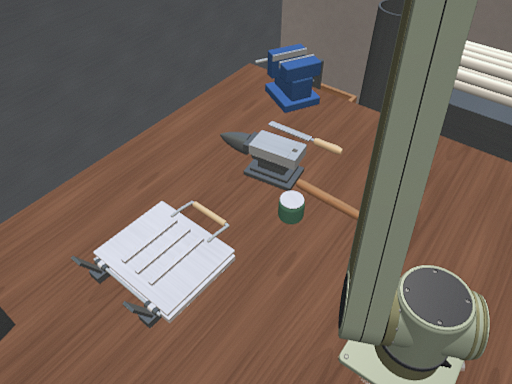

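View pics/a_top.png

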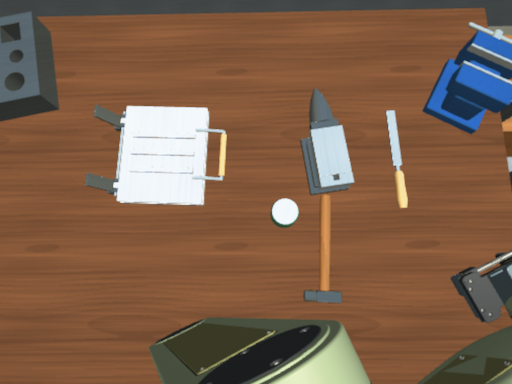

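View pics/a_wrist.png

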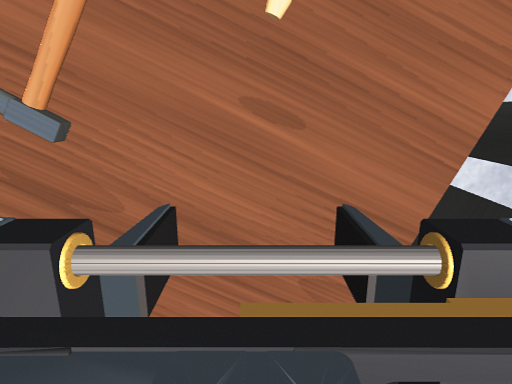

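The side view shows the closed plates, with the grip at about (209,213), the anvil at (277,150) and the tin at (291,207). In the top view the grip is at (223,155), the plate spans (118–209, 106–205), the anvil face is at (332,153), its hole at (336,177), and the hammer and file lie either side. Next I'll measure these by colour masks and rays.

```bash
cat > h.py <<'E'
import numpy as np, cv2
from scipy.spatial.transform import Rotation as R
from bench import robot, viewer
def cam(n): 
    c=viewer.read_camera(n); c["R"]=cv2.Rodrigues(np.array(c["rvec"],float))[0]; c["C"]=-c["R"].T@np.array(c["tvec"]).ravel(); return c
def ray(c,p):
    d=c["R"].T@np.linalg.inv(c["K"])@np.array([p[0],p[1],1.]); return c["C"],d/np.linalg.norm(d)
def onz(c,p,z):
    o,d=ray(c,p); return o+d*(z-o[2])/d[2]
def tri(c1,p1,c2,p2):
    o1,d1=ray(c1,p1);o2,d2=ray(c2,p2)
    t=np.linalg.lstsq(np.c_[d1,-d2],o2-o1,rcond=None)[0]
    a=o1+d1*t[0];b=o2+d2*t[1]; return (a+b)/2,np.linalg.norm(a-b)
def proj(c,P):
    return cv2.projectPoints(np.array(P,float).reshape(-1,3),np.array(c["rvec"],float),np.array(c["tvec"],float),np.array(c["K"]),None)[0].reshape(-1,2)
def save(c,n): cv2.imwrite(f"pics/{n}.png",c["img"][:,:,::-1])
def blobs(m,box=None,amin=20):
    m=m.astype(np.uint8)
    if box: 
        k=np.zeros_like(m);k[box[1]:box[3],box[0]:box[2]]=1;m=m*k
    cs,_=cv2.findContours(m,cv2.RETR_EXTERNAL,cv2.CHAIN_APPROX_NONE)
    return sorted([c for c in cs if cv2.contourArea(c)>amin],key=cv2.contourArea,reverse=True)
def hsv(c): return cv2.cvtColor(c["img"],cv2.COLOR_RGB2HSV)
def down(yaw): # jaws (tool y) along direction yaw+90deg
    return (R.from_euler('z',yaw)*R.from_euler('x',np.pi)).as_quat()
E
python3 - <<'E'
from h import *
s=cam("side");t=cam("top")
res={}
for c,n,box in((s,"s",(180,190,240,235)),(t,"t",(212,120,235,190))):
    H=hsv(c); print(n,c["C"],H[213,209] if n=="s" else H[155,223], H[153,332])
    m=(H[...,0]>10)&(H[...,0]<28)&(H[...,1]>60)&(H[...,2]>140)
    b=blobs(m,box)
    for k in b[:3]: print(n,cv2.contourArea(k),cv2.minAreaRect(k))
    res[n]=cv2.minAreaRect(b[0])
print(tri(s,res["s"][0],t,res["t"][0]))
P=np.array([onz(t,p,0.044) for p in cv2.boxPoints(res["t"])]);print(P)
# plate white blob top
H=hsv(t)
m=(H[...,1]<40)&(H[...,2]>190)
b=blobs(m,(90,80,215,225));print(cv2.minAreaRect(b[0]),cv2.contourArea(b[0]))
print(np.array([onz(t,p,0.0465) for p in cv2.boxPoints(cv2.minAreaRect(b[0]))]))
for z in range(130,190,12): print([H[z,x].tolist() for x in(310,320,330,340)])
cv2.imwrite("pics/z.png",cv2.resize(t["img"][80:215,270:420,::-1],None,fx=4,fy=4,interpolation=cv2.INTER_NEAREST))
E
```

```text
s [0.02595621 0.47558786 0.83251277] [ 19  64 218] [ 10 114 125]
s 200.5 ((208.8461151123047, 212.73072814941406), (37.71961212158203, 6.379051208496094), 33.690067291259766)
t [ 0.26454627 -0.11370078  0.94072973] [ 23  83 247] [100  33 235]
t 245.5 ((222.11322021484375, 154.89622497558594), (7.080267429351807, 44.08877944946289), 2.4895529747009277)
(array([ 0.53720906, -0.01336531,  0.04824009]), np.float64(0.003793406021699276))
[[ 0.48041027 -0.00310375  0.044     ]
 [ 0.59542261 -0.00661125  0.044     ]
 [ 0.59432661 -0.02462422  0.044     ]
 [ 0.4793974  -0.020686    0.044     ]]
((164.01039123535156, 154.97079467773438), (100.86297607421875, 97.4910659790039), 1.123302698135376) 8241.5
[[0.41779213 0.25361337 0.0465    ]
 [0.67349413 0.26606207 0.0465    ]
 [0.6637261  0.00452549 0.0465    ]
 [0.40997982 0.00586965 0.0465    ]]
[[20, 24, 126], [100, 34, 232], [100, 34, 231], [99, 35, 233]]
[[80, 22, 106], [100, 33, 234], [101, 33, 235], [100, 31, 235]]
[[101, 49, 115], [100, 34, 233], [101, 33, 235], [99, 31, 235]]
[[98, 33, 85], [99, 33, 232], [99, 35, 231], [100, 33, 233]]
[[101, 48, 116], [101, 40, 215], [99, 35, 232], [102, 39, 215]]
```

View pics/z.png

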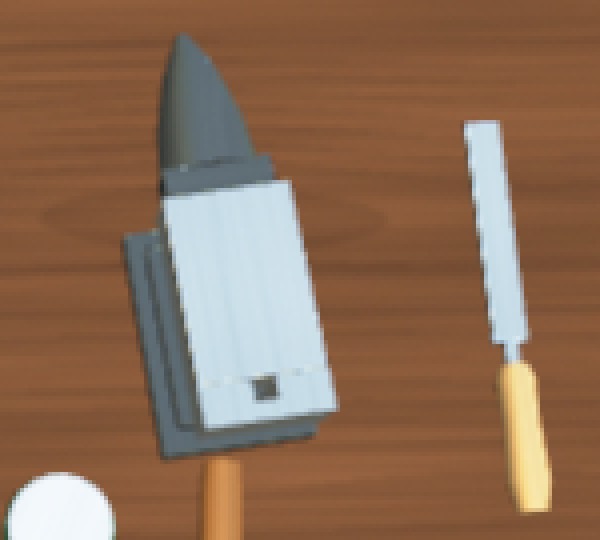

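The zoomed crop shows the anvil face with corners at about (162,198), (292,180), (338,408) and (204,430) in zoom pixels, and the hole at (265,388). I'll check its size and test reach over the grip.

```bash
python3 - <<'E'
from h import *
s=cam("side");t=cam("top")
q=np.array([(162,198),(292,180),(338,408),(204,430)])/4+[270,80]-0.4
A=np.array([onz(t,p,.11) for p in q]);print(A, np.linalg.norm(A-np.roll(A,-1,0),axis=1)); c=A.mean(0)
ax=(A[0]+A[1]-A[2]-A[3]);print("anvil c",c,"yaw",np.arctan2(ax[1],ax[0]))
H=hsv(t); m=(H[...,2]>190)&(H[...,1]<60)
b=blobs(m,(300,110,360,200)); k=b[0]; r=cv2.minAreaRect(k);print(r)
B=np.array([onz(t,p,.11) for p in cv2.boxPoints(r)]);print(B.mean(0),np.linalg.norm(B-np.roll(B,-1,0),axis=1))
hole=onz(t,np.array((265,388))/4+[270,80]-.4,.11);print("hole",hole,np.linalg.norm(hole-c))
H=hsv(s); b=blobs((H[...,2]>140)&(H[...,1]<50),(240,125,310,170)); r2=cv2.minAreaRect(b[0]);print(r2)
B=np.array([onz(s,p,.11) for p in cv2.boxPoints(r2)]);print(B.mean(0));M=cv2.moments(b[0]);M1=cv2.moments(k)
print("side centroid",onz(s,(M['m10']/M['m00'],M['m01']/M['m00']),.11),"top",onz(t,(M1['m10']/M1['m00'],M1['m01']/M1['m00']),.11))
# plate right edge and left via row scan, front/rear edges
H=hsv(t); m=(H[...,1]<40)&(H[...,2]>190)
def fit(pts): 
    P=np.array([onz(t,p,.0465) for p in pts])[:,:2]; v=cv2.fitLine(P.astype(np.float32),cv2.DIST_HUBER,0,.01,.01).ravel(); return v
R_=[(np.where(m[y,100:212])[0].max()+100,y) for y in list(range(112,127))+list(range(134,174))+list(range(184,200))]
print("right edge",fit(R_))
T_=[(x,np.where(m[90:150,x])[0].min()+90) for x in range(132,204)]
B_=[(x,np.where(m[160:230,x])[0].max()+160) for x in range(132,200)]
print("far",fit(T_),"near",fit(B_))
for yaw in(0,np.pi,-.03,.03):
    for p in([.537,-.013,.2],[.537,-.013,.025],[.537,.36,.27],[.45,.1,.06]): print(yaw,p,robot.solve_ik(p,down(yaw)))
E
```

```text
[[ 0.57679137 -0.22757201  0.11      ]
 [ 0.58678171 -0.30423602  0.11      ]
 [ 0.44914537 -0.32285613  0.11      ]
 [ 0.43730469 -0.24621404  0.11      ]] [0.0773122  0.13889014 0.07755134 0.14072689]
anvil c [ 0.51250578 -0.27521955  0.11      ] yaw 0.13365898273654825
((331.8018493652344, 155.44338989257812), (58.91089630126953, 32.61906433105469), 79.3803482055664)
[ 0.51290198 -0.27513959  0.11      ] [0.07705987 0.14093066 0.07459091 0.14055637]
hole [ 0.4613832  -0.28202677  0.11      ] 0.051573797316311155
((277.0500183105469, 144.35000610351562), (54.074947357177734, 19.60611915588379), 18.434947967529297)
[ 0.51748645 -0.27542785  0.11      ]
side centroid [ 0.51330012 -0.27459396  0.11      ] top [ 0.51120588 -0.27463684  0.11      ]
right edge [ 0.99909496 -0.04253469  0.5586534   0.02654402]
far [0.03810146 0.9992739  0.66807806 0.14780498] near [0.052293   0.9986318  0.41733703 0.14814481]
0 [0.537, -0.013, 0.2] [-4.56144719e-02  2.69753075e-01  1.67301506e+00 -4.44089210e-16
  1.19882452e+00  1.52518185e+00]
0 [0.537, -0.013, 0.025] [-4.56144719e-02  4.52912903e-01  1
[... 1053 characters left out ...]
.09959156e-01  1.28682847e+00 -4.44089210e-16
  1.44480503e+00  2.17358404e+00]
-0.03 [0.45, 0.1, 0.06] [ 1.93719355e-01  3.07777183e-01  2.03390368e+00 -4.44089210e-16
  7.99911793e-01  1.79451568e+00]
0.03 [0.537, -0.013, 0.2] [-4.56144719e-02  2.69753075e-01  1.67301506e+00 -4.44089210e-16
  1.19882452e+00  1.49518185e+00]
0.03 [0.537, -0.013, 0.025] [-4.56144719e-02  4.52912903e-01  1.89999542e+00 -4.44089210e-16
  7.88684331e-01  1.49518185e+00]
0.03 [0.537, 0.36, 0.27] [ 5.72787716e-01  4.09959156e-01  1.28682847e+00 -4.44089210e-16
  1.44480503e+00  2.11358404e+00]
0.03 [0.45, 0.1, 0.06] [ 1.93719355e-01  3.07777183e-01  2.03390368e+00 -4.44089210e-16
  7.99911793e-01  1.73451568e+00]
```

Anvil: centre (0.5125, −0.275), yaw 0.134, and the hole sits 51.6 mm from centre against 52 given. Plate yaw is about −0.043 and its width 250 mm. I'll refine the grip position with the wrist camera.

```bash
python3 - <<'E'
from h import *
robot.gripper_to(0.40)
robot.move_to([.537,-.015,.17],down(-.043))
w=cam("wrist");save(w,"w1");save(cam("side"),"s1")
print(w["C"],proj(w,[[.537,-.015,.044],[.48,-.013,.044],[.59,-.018,.044]]))
print(robot.sense()["time"],robot.sense()["ee_pos"])
E
```

```text
[ 0.60554627 -0.01870306  0.34121633] [[255.28575667 182.37344744]
 [255.81268636 237.14709525]
 [255.97741439 126.64092833]]
3.4917 [ 0.53709554 -0.01576137  0.1700794 ]
```

View pics/w1.png

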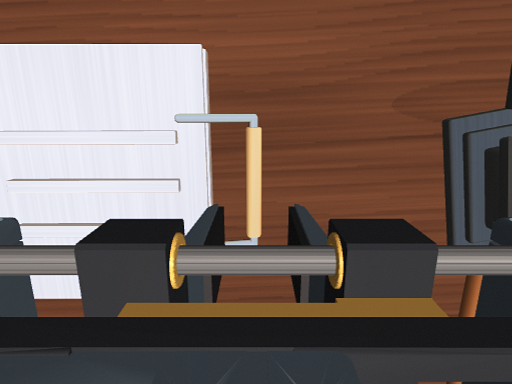

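The bar appears at columns 247–262 and rows 126–238. Its centre at about (254,182) matches the prediction within 1 px and it runs parallel to the jaws' plane. Grasping it now.

```bash
python3 - <<'E'
from h import *
G=np.array([.537,-.0145,.044]); q=down(-.043)
print(robot.move_l([G[0],G[1],.026],q,speed=.12,f_stop=15))
robot.gripper_to(0.0,25)
s=robot.sense();print(s["width"]*91,s["ee_pos"],s["wrist_force"],s["time"])
save(cam("wrist"),"w2")
E
```

```text
False
14.614992530909253 [ 0.53725464 -0.0132281   0.02636671] [-0.06318484  5.30915348 -0.08680439] 5.3083
```

View pics/w2.png

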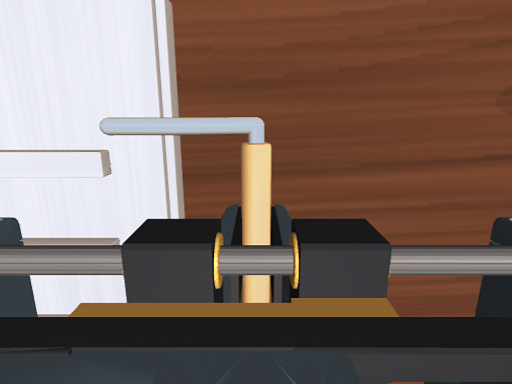

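The bar is held: the fingers read 14.6 mm and stand centred on it. Now the swing, with the tool kept pointing down so the bar turns in the pads.

```bash
python3 - <<'E'
from h import *
G=np.array([.5371,-.0133,.044]); q=down(-.043); u=np.array([.043,.999,0]);H=G+.262*u;H[2]=.0385
dz=.0264-.044
for th in np.linspace(0,1.97,12)[1:]:
    a=th-np.arctan2(.0055,-.262)  # noqa
    r=np.hypot(.262,.0055); a0=np.arctan2(.0055,.262)
    ph=a0+th
    P=H-u*r*np.cos(ph); P[2]=H[2]+r*np.sin(ph)+dz
    try: st=robot.move_l(P,q,speed=.15,f_stop=45)
    except robot.MotionError as e: print("ERR",th,e);break
    s=robot.sense();print(round(th,2),st,s["ee_pos"].round(4),s["wrist_force"].round(1),round(s["width"]*91,1),round(s["time"],2))
    if st: break
save(cam("side"),"s3");save(cam("top"),"t3")
E
```

```text
0.18 False [ 0.5375 -0.0083  0.0725] [ 1.6 -0.5 -4.5] 14.5 5.83
0.36 False [0.538  0.0043 0.1171] [ 2.3 -4.1 -3.4] 14.3 6.28
0.54 False [0.5389 0.0243 0.1594] [ 0.3 -8.6  0.2] 14.2 6.74
0.72 False [0.54   0.0513 0.1976] [ -0.8 -11.8   4.5] 14.3 7.2
0.9 False [0.5415 0.0846 0.2308] [ -3.1 -14.7  12.5] 14.3 7.66
1.07 False [0.5433 0.1256 0.2567] [ -4.5 -10.2  16.6] 14.4 8.12
1.25 False [0.5452 0.171  0.2742] [-4.2 -6.4 15.1] 14.6 8.57
1.43 False [0.5472 0.2185 0.2829] [-2.8 -2.4 10.8] 14.6 9.03
1.61 False [0.5491 0.2659 0.2828] [ 0.1 -0.   6.7] 14.1 9.49
1.79 False [0.551  0.311  0.2745] [1.  0.3 0.1] 14.7 9.95
1.97 False [0.553  0.3556 0.2595] [ 2.1  0.8 -1.2] 14.1 10.41
```

View pics/s3.png

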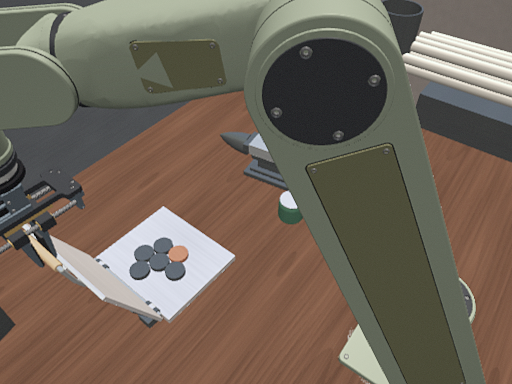

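View pics/t3.png

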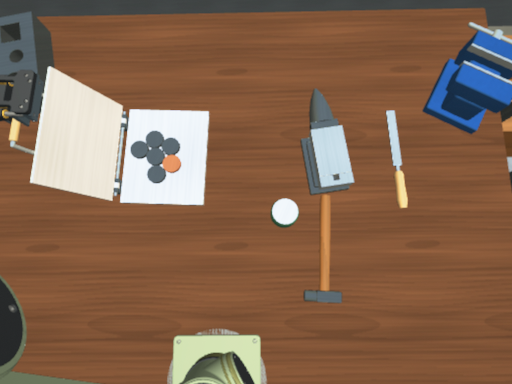

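The plate is past upright and leaning, with the bar still held at about (14,130) in the top view. The coupon is at (172,163) and blank0 at (155,156). I'll release, lift straight off and measure.

```bash
python3 - <<'E'
from h import *
robot.gripper_to(0.35)
p=robot.sense()["ee_pos"]; print(robot.sense()["wrist_force"])
robot.move_l([p[0],p[1],p[2]+.09],speed=.15)
robot.move_to([.50,.0,.30],down(-.043))
s=cam("side");t=cam("top");save(s,"s4");save(t,"t4");print(robot.sense()["time"])
for n,c in(("s",s),("t",t)):
    box=(110,210,240,310) if n=="s" else (118,112,208,203)
    H=hsv(c)
    m=(H[...,1]>130)&(H[...,0]<15)&(H[...,2]>130)
    for k in blobs(m,box,40):
        M=cv2.moments(k);e=(M['m10']/M['m00'],M['m01']/M['m00']);print(n,"coupon",e,cv2.contourArea(k),onz(c,e,.037))
    m=((H[...,2]<110)&(H[...,1]<110)).astype(np.uint8)
    k=cv2.HoughCircles(255-m*255 if 0 else m*255,cv2.HOUGH_GRADIENT,1,12,param1=100,param2=6,minRadius=7,maxRadius=11) if n=="t" else None
    if k is not None:
        for x,y,r in k[0]:
            if 125<x<205 and 115<y<200: print("blank",x,y,r,onz(c,(x,y),.037))
cv2.imwrite("pics/z4.png",cv2.resize(t["img"][100:210,20:215,::-1],None,fx=4,fy=4,interpolation=cv2.INTER_CUBIC))
E
```

```text
[-0.90484307 -0.03458455 -0.07792664]
13.1917
```

View pics/z4.png

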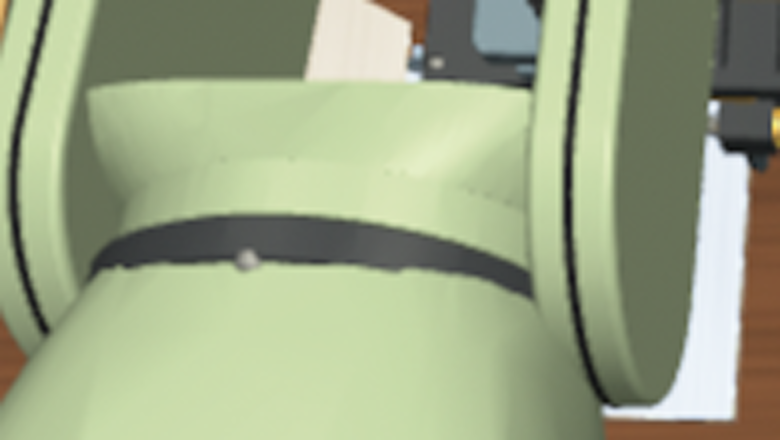

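View pics/s4.png

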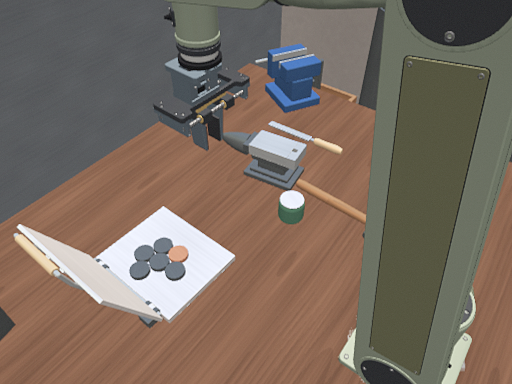

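The arm now hides the plates from the top camera. The side view shows the plate leaning open and the coupon at (178,254), so I'll measure from the earlier unobstructed top picture and this side one.

```bash
python3 - <<'E'
from h import *
s=cam("side");t=cam("top");t["img"]=cv2.imread("pics/t3.png")[:,:,::-1].copy()
print(hsv(s)[254,178],hsv(t)[163,172],hsv(t)[156,155],hsv(s)[262,159])
for n,c in(("s",s),("t",t)):
    box=(110,210,240,310) if n=="s" else (124,112,208,203)
    H=hsv(c)
    m=(H[...,1]>110)&(H[...,0]<20)&(H[...,2]>100)
    if n=="s": m=(m)&(np.add.outer((np.arange(384)-254)**2,(np.arange(512)-178)**2)<18**2)
    for k in blobs(m,box,20)[:2]:
        M=cv2.moments(k);e=(M['m10']/M['m00'],M['m01']/M['m00']);print(n,"coupon",e,cv2.contourArea(k),cv2.boundingRect(k),onz(c,e,.037 if n=="t" else .034))
    if n=="t":
        g=cv2.resize(c["img"][112:203,124:208],None,fx=6,fy=6,interpolation=cv2.INTER_CUBIC)
        h=cv2.cvtColor(g,cv2.COLOR_RGB2GRAY)
        k=cv2.HoughCircles(h,cv2.HOUGH_GRADIENT,1,80,param1=100,param2=15,minRadius=45,maxRadius=62)
        for x,y,r in k[0]:
            px=(124+(x+.5)/6-.5,112+(y+.5)/6-.5);print("circ",px,r/6,onz(c,px,.037).round(4)); cv2.circle(g,(int(x),int(y)),int(r),(255,0,0),1)
        cv2.imwrite("pics/z5.png",g[:,:,::-1])
        m=(H[...,1]<40)&(H[...,2]>190)
        fit=lambda pts: cv2.fitLine(np.array([onz(t,p,.025)[:2] for p in pts],np.float32),cv2.DIST_HUBER,0,.01,.01).ravel()
        print("right",fit([(np.where(m[y,150:214])[0].max()+150.5,y) for y in range(114,202)]))
        print("far",fit([(x,np.where(m[90:125,x])[0].min()+89.5) for x in range(132,204)]))
        print("near",fit([(x,np.where(m[188:230,x])[0].max()+188.5) for x in range(132,200)]))
E
```

```text
[ 10  94 220] [ 11 141 233] [102  50 113] [105  38 134]
t coupon (171.16243264049268, 163.06697459584296) 216.5 (162, 154, 19, 18) [0.51917206 0.11568558 0.037     ]
t coupon (206.1991869918699, 190.18699186991867) 41.0 (205, 158, 3, 45) [0.44821121 0.0257637  0.037     ]
circ (np.float32(170.5), np.float32(146.16667)) 8.7 [0.5638 0.119  0.037 ]
circ (np.float32(139.16667), np.float32(149.16667)) 8.716666 [0.557  0.1989 0.037 ]
circ (np.float32(156.33333), np.float32(173.33333)) 9.233334 [0.493  0.1521 0.037 ]
circ (np.float32(171.16667), np.float32(163.5)) 9.116667 [0.518  0.1156 0.037 ]
circ (np.float32(155.33333), np.float32(155.66667)) 9.5 [0.5392 0.1567 0.037 ]
circ (np.float32(154.5), np.float32(138.16667)) 7.8333335 [0.5858 0.161  0.037 ]
right [ 0.9990958  -0.04251568  0.5200769   0.03059744]
far [0.03544394 0.99937165 0.66817915 0.11846787]
near [0.04645054 0.9989206  0.41765958 0.1291624 ]
```

View pics/z5.png

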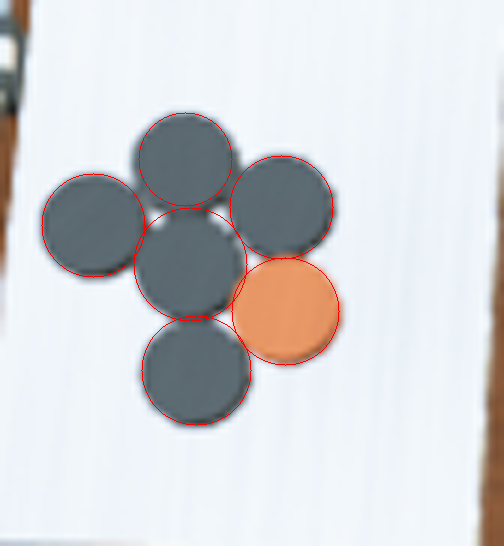

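The circles in the zoomed view sit on the six discs. The coupon is at (0.519, 0.116) and blank0 at (0.539, 0.157), 45.7 mm apart against 46 expected, and both side neighbours are also about 46 mm from the coupon. The way out is (−0.44, −0.90). Next is a slow touch-down.

```bash
python3 - <<'E'
from h import *
d=np.array([-.44,-.90,0]);d/=np.linalg.norm(d)
q=down(np.arctan2(-d[1],-d[0]))
c=np.array([.5185,.1157,0])+.001*d
robot.gripper_to(0.0,20)
robot.move_to([c[0],c[1],.09],q)
robot.move_l([c[0],c[1],.045],q,speed=.05)
robot.dwell(.3)
s=robot.sense();f0=s["wrist_force"];print(s["ee_pos"],f0,s["time"],s["width"])
st=robot.move_l([c[0],c[1],.033],q,speed=.012,f_stop=6)
for i in range(3):
    robot.dwell(.1);s=robot.sense();print(st,s["ee_pos"].round(5),(s["wrist_force"]-f0).round(2),s["time"])
np.save("f0.npy",f0)
save(cam("side"),"s6");save(cam("wrist"),"w6")
E
```

```text
[0.51818216 0.1148209  0.04521589] [-0.19968913  0.10367157  0.72548269] 16.2167 0.004926433224918688
True [0.518   0.11479 0.0373 ] [-0.68 -0.17  3.76] 16.9917
True [0.518   0.11479 0.03729] [0.19 0.07 4.51] 17.0917
True [0.51802 0.11478 0.03727] [-0.31 -0.5   4.69] 17.1917
```

View pics/s6.png

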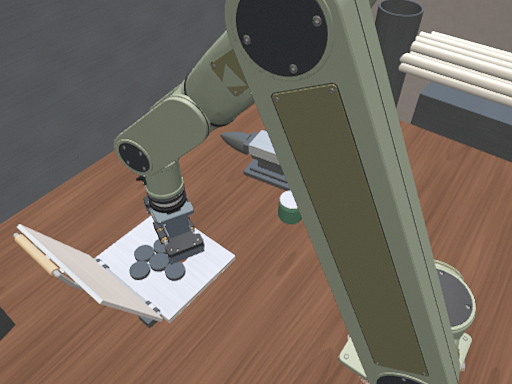

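View pics/w6.png

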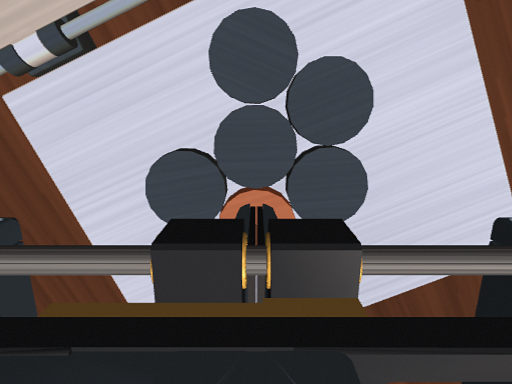

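The fingertips rest centred on the coupon at z = 0.0373 (expected 0.037) with about 5 N, and blank0 is straight behind them in the wrist view. Building up to about 14 N before dragging.

```bash
python3 - <<'E'
from h import *
f0=np.load("f0.npy")
s=robot.sense();p=s["ee_pos"].copy();z=p[2]
for i in range(10):
    z-=.0003
    robot.move_l([p[0],p[1],z],speed=.01);robot.dwell(.1)
    s=robot.sense();F=(s["wrist_force"]-f0);print(round(z,5),s["ee_pos"].round(5),F.round(2),round(s["time"],2))
    if F[2]>13: break
np.save("z.npy",z)
E
```

```text
0.03698 [0.51801 0.1148  0.03729] [0.58 0.13 5.14] 17.64
0.03668 [0.51802 0.11479 0.03728] [-1.02 -0.31  6.88] 17.99
0.03638 [0.51803 0.1148  0.03725] [-1.33 -0.02  9.95] 18.34
0.03608 [0.51802 0.1148  0.03725] [-2.82 -0.21 11.14] 18.69
0.03578 [0.51803 0.11479 0.03727] [-2.59 -0.56 13.62] 19.04
```

```bash
python3 - <<'E'
from h import *
f0=np.load("f0.npy");z=float(np.load("z.npy"))
d=np.array([-.44,-.90,0]);d/=np.linalg.norm(d)
p0=robot.sense()["ee_pos"].copy()
for k in range(1,9):
    p=p0+d*.005*k
    robot.move_l([p[0],p[1],z],speed=.025)
    s=robot.sense();F=s["wrist_force"]-f0;print(k*5,round(z,5),s["ee_pos"].round(5),F.round(1),round(s["time"],2))
    if not 7<F[2]<30: print("abort");break
    z+=np.clip((F[2]-14.5)/8000,-.0004,.0004)
robot.dwell(.2)
save(cam("side"),"s7");save(cam("wrist"),"w7")
E
```

```text
5 0.03578 [0.51758 0.11114 0.03728] [ 0.   2.2 10.3] 19.39
10 0.03538 [0.51641 0.10694 0.03726] [ 1.8  2.8 10.1] 19.74
15 0.03498 [0.51493 0.10265 0.03726] [ 2.1  2.8 12.3] 20.09
20 0.03471 [0.51324 0.09827 0.03728] [ 1.9  3.3 13.2] 20.44
25 0.03455 [0.51132 0.0938  0.03727] [ 3.   3.3 13.8] 20.79
30 0.03446 [0.50932 0.08929 0.03726] [ 2.   3.  14.2] 21.14
35 0.03443 [0.50719 0.08476 0.03726] [ 2.6  3.9 15.5] 21.49
40 0.03455 [0.50484 0.08016 0.03725] [ 2.   3.7 14.1] 21.84
```

View pics/w7.png

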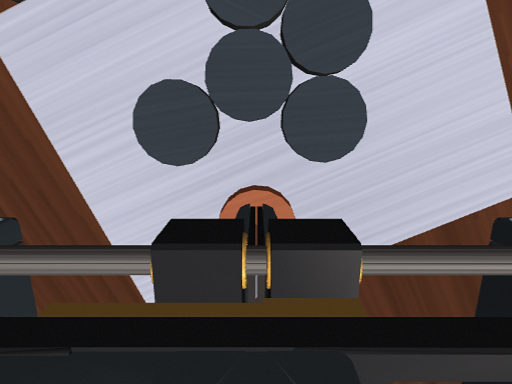

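The coupon travelled with the fingers about 37 mm, with the same fingertip outline on it as before. By the wrist view the gaps to blank0 and both neighbours are well above 20 mm. I'll lift off and measure.

```bash
python3 - <<'E'
from h import *
p=robot.sense()["ee_pos"].copy()
robot.move_l([p[0],p[1],.045],speed=.03)
robot.move_l([p[0]-.033,p[1]-.067,.15],speed=.15)
robot.dwell(.2)
w=cam("wrist");s=cam("side");t=cam("top");save(w,"w8");save(s,"s8");save(t,"t8")
g=cv2.resize(w["img"],None,fx=1.5,fy=1.5);h=cv2.cvtColor(g,cv2.COLOR_RGB2GRAY)
H=hsv(w);m=(H[...,1]>90)&(H[...,0]<20)&(H[...,2]>100)
k=cv2.HoughCircles(h,cv2.HOUGH_GRADIENT,1,40,param1=100,param2=22,minRadius=20,maxRadius=60)
for x,y,r in k[0]:
    px=(x/1.5,y/1.5);print(px,r/1.5,onz(w,px,.037).round(4));cv2.circle(g,(int(x),int(y)),int(r),(255,0,0),1)
cv2.imwrite("pics/z8.png",g[:,:,::-1]);print(robot.sense()["time"])
E
```

```text
(np.float32(257.66666), np.float32(99.0)) 26.4 [0.506  0.0831 0.037 ]
(np.float32(301.66666), np.float32(24.333334)) 27.6 [0.5642 0.1201 0.037 ]
(np.float32(205.0), np.float32(25.0)) 29.199999 [0.4927 0.1545 0.037 ]
(np.float32(253.66667), np.float32(6.3333335)) 20.266666 [0.5347 0.1493 0.037 ]
24.0333
```

View pics/z8.png

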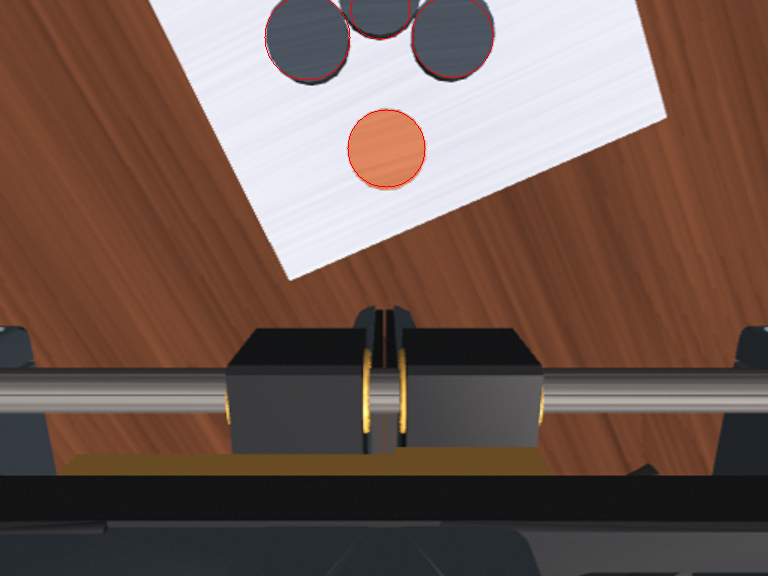

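The coupon is at (0.506, 0.083), 69 and 73 mm from its neighbours. It is well inside the plate, and the neighbours sit where they were. Now the grasp, with jaws across the slide direction.

```bash
python3 - <<'E'
from h import *
d=np.array([-.44,-.90,0]);d/=np.linalg.norm(d)
q=down(np.arctan2(-d[1],-d[0])); c=[.5055,.082]
robot.gripper_to(.75)
robot.move_to([*c,.09],q)
st=robot.move_l([*c,.0280],q,speed=.05,f_stop=8);print(st,robot.sense()["ee_pos"])
robot.gripper_to(0,20)
s=robot.sense();print(s["width"]*91,s["wrist_force"],s["time"])
robot.move_l([*c,.06],speed=.05)
robot.move_l([*c,.20],speed=.15)
s=robot.sense();print(s["width"]*91,s["wrist_force"],s["time"])
save(cam("wrist"),"w9");save(cam("side"),"s9")
E
```

```text
False [0.50579398 0.08205024 0.02831739]
45.22168005465132 [-0.36312436  1.13243613  1.54819111] 27.4917
44.97559937547248 [ 0.2336288   0.03762554 -3.06618968] 29.3667
```

View pics/w9.png

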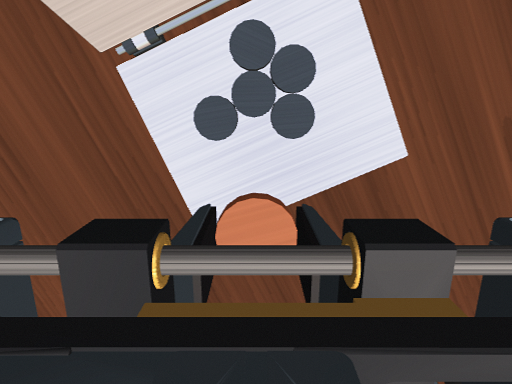

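View pics/s9.png

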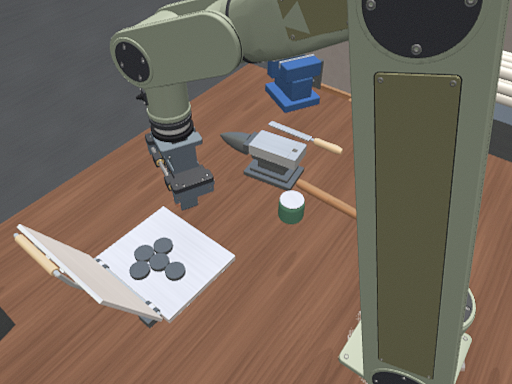

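The coupon is held (45 mm opening, weight change felt), with blanks undisturbed in view. Carrying it to the anvil and lowering with a soft stop.

```bash
python3 - <<'E'
from h import *
q=down(.134); a=np.array([.5125,-.275])+.004*np.array([np.cos(.134),np.sin(.134)])
robot.move_to([*a,.20],q)
robot.move_l([*a,.122],q,speed=.1)
robot.dwell(.2);w=cam("wrist");save(w,"w10")
s=robot.sense();f0=s["wrist_force"];print(s["ee_pos"],f0,s["width"]*91,s["time"])
st=robot.move_l([*a,.1110],q,speed=.015,f_stop=4)
s=robot.sense();print(st,s["ee_pos"],s["wrist_force"]-f0,s["time"])
save(cam("side"),"s10")
E
```

```text
[ 0.51675225 -0.2746312   0.12260091] [-0.59256701 -0.13736346 -0.95590641] 45.33256569235501 31.9917
True [ 0.51635795 -0.27440183  0.11312362] [1.23034093 0.04028723 5.86049306] 32.575
```

View pics/w10.png

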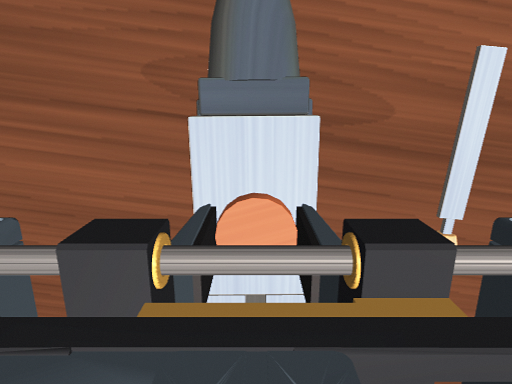

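View pics/s10.png

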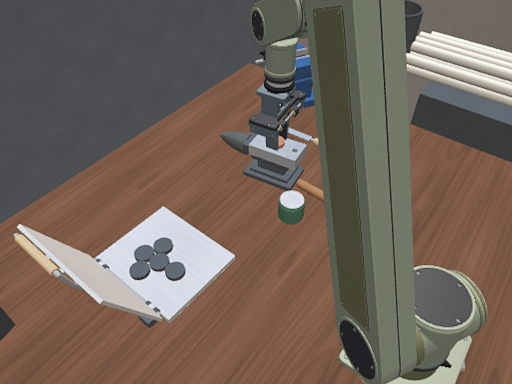

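Contact came at z = 0.1131 (0.1133 expected), and the coupon (column 257) is centred across the face (columns 190–320). Releasing.

```bash
python3 - <<'E'
from h import *
robot.gripper_to(.72)
p=robot.sense()["ee_pos"].copy()
robot.move_l([p[0],p[1],.135],speed=.05)
robot.move_l([p[0]-.05,p[1]-.007,.26],speed=.15)
w=cam("wrist");save(w,"w11")
robot.move_to([.35,-.25,.32],down(.134))
s=cam("side");t=cam("top");save(s,"s11");save(t,"t11");print(robot.sense()["time"])
for n,c,box in(("w",w,(100,0,420,230)),("s",s,(245,125,310,165)),("t",t,(305,110,360,195))):
    H=hsv(c);m=(H[...,1]>75)&(H[...,0]<20)&(H[...,2]>150)
    for k in blobs(m,box,40)[:2]:
        M=cv2.moments(k);e=(M['m10']/M['m00'],M['m01']/M['m00']);P=onz(c,e,.122 if n!="s" else .119);v=P[:2]-[.5125,-.275];C,S=np.cos(.134),np.sin(.134)
        print(n,np.round(e,1),cv2.contourArea(k),P.round(4),"face xy",(C*v[0]+S*v[1]).round(4),(-S*v[0]+C*v[1]).round(4))
E
```

```text
35.55
w [257.  126.6] 1688.5 [ 0.5167 -0.2741  0.122 ] face xy 0.0043 0.0003
w [241.3 213.9] 496.0 [ 0.4268 -0.2699  0.122 ] face xy -0.0842 0.0165
s [276.  140.9] 120.5 [ 0.5201 -0.2759  0.119 ] face xy 0.0074 -0.0019
t [332.1 152.1] 265.5 [ 0.5162 -0.274   0.122 ] face xy 0.0038 0.0005
```

View pics/w11.png

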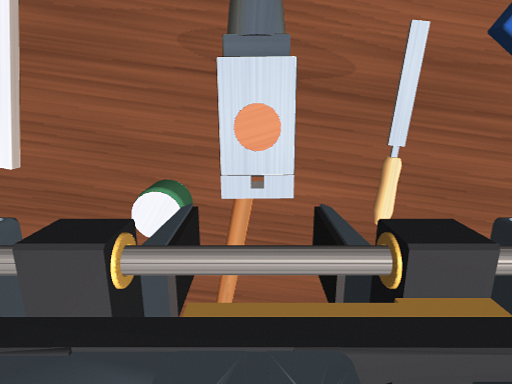

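View pics/s11.png

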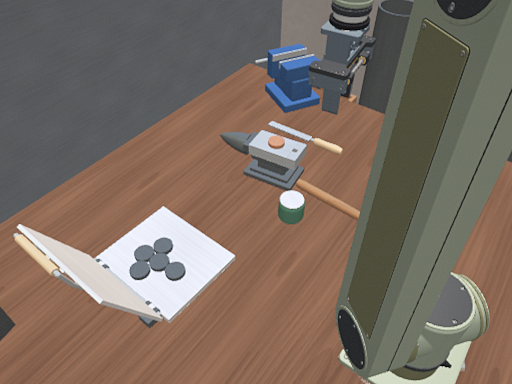

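View pics/t11.png

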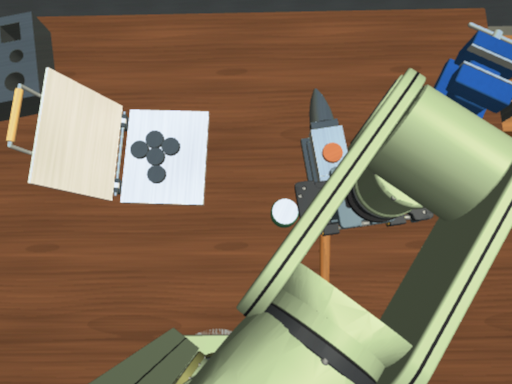

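The coupon lies flat at about 4 mm along and 0 mm across the face centre. The plate is leaning open, the robot is clear, and the tools are in place. One blank-shift check against the earlier picture, then I hand in.

```bash
python3 - <<'E'
import cv2,numpy as np
a=cv2.imread("pics/t3.png",0)[120:190,126:190].astype(int);b=cv2.imread("pics/t11.png",0)[120:190,126:190].astype(int)
ys,xs=np.where(abs(a-b)>25);print("changed px",len(xs),"box",xs.min()+126,xs.max()+126,ys.min()+120,ys.max()+120)
from bench import robot
print(robot.sense()["wrist_force"]);robot.sign_off()
E
```

```text
changed px 268 box 162 180 154 172
[ 0.69333459 -0.96183926  0.77691321]
the job is handed in; nothing more can be done
```

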